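# Check the bottle dryer has cooled, then hold its stayless lid at the balance point

### The arm

A 6-joint arm with a two-finger parallel gripper is mounted at the origin on a cart in front of the work surface, level with it; the furniture and walls round the work are solid. World frame = base frame: x ahead of the robot, y to its left, z up, the work surface at z = 0. Lengths are in m, angles in degrees, forces in N, time in s.
With the tool pointing down it reaches from about 0.375 to 0.9 m from the base axis. Payload 3.1 kg.
Tool frame: the origin (TCP) lies between the finger pads; the fingertips stand 19 mm ahead of it and the grasp point (between the pads) is the TCP; z points along the fingers, x is the direction in which the jaws open and shut, and the axes are right-handed (so a half turn about z gives the same grasp; the last joint's range is limited). The gripper opens to 87 mm and grips with 3 to 60 N. Pads are 19 mm wide; open, the fingers measure 117 mm over their backs; the gripper's body (75 mm by 190 mm) begins 51 mm behind the grasp point.
Start: joints at [58.298, 30.224, 82.088, -0, 67.689, -10.227], TCP at [0.229, 0.582, 0.242] pointing down, gripper open.
Joint ranges: [-176.69, 176.69], [-43.24, 126.21], [12.49, 139.97], [-82, 262], [0, 151.66], [-163.58, 163.58]. Speed limits (degrees/s): [159.86, 159.86, 180, 180, 180, 180].

### API

Orientations are given as a 3x3 rotation matrix whose columns are the frame's x, y, z axes.
In Python, from rig import read_state, capture, camera_info, hand_in, spot_in, silhouettes gives the robot as it stands.
- The arm moves only by the shell command python3 -m jog 'ROWS'. ROWS is text: rows parted by semicolons, each of 7 numbers parted by spaces: the shift along the tool's x, y, z in m, then the turn, a rotation vector about the tool's x, y, z in degrees, then the opening, from 0 (shut) to 1 (fully open). A call has 1 to 8 rows; each row is the pose to reach, as a shift and turn from the pose commanded when the call began, along the tool's axes at that moment; what a row does not reach only later rows make up. A row lasts 1/8 s, in which the tool goes at most 62.5 mm and 10.7 degrees, less where a joint would pass 70% of its speed; a pose out of reach is approached as far as the arm can. A call with a gripper value outside its range is refused whole. The fingers move at their own pace and stop on an object; the grip force is fixed at half the most. Time passes only in rows, so rows that repeat a pose let the fingers close. It gives the time, the measured TCP pose, the force and the opening at its end, in the units of the state.
- read_state(): the state, without advancing time (a new reading comes with each control period).
- capture(name): name is "scene" or "top"; returns (picture, depth): 480x640x3 uint8, red, green, blue; 480x640 float32, m along the optical axis (not along the pixel's ray), 0 where there is no reading.
- camera_info(name): a dict with "vfov" (degrees; the focal length in pixels is half the picture's height over the tangent of half this angle, whatever the lens; pixels are square), "cx", "cy" (the principal point, pixels), "R" (3x3) and "t" (3): a world point X has camera coordinates R X + t. Camera axes: x right, y down, z forward; pixel columns grow to the right and rows downward; lengths in m; the calibration is good to about 2 mm. A picture is of the moment at which its call begins. camera_info takes no time and is no camera call.
- hand_in(): hands the job in, once; it reports no verdict.
Trained networks look in the newest picture that a camera, given by its name, has taken for a name from the list of things; names that differ only in an ending like _2 or _b are one class to them, and where a whole thing is asked for, a point or a joint stands for the part that bears it (a point fixed in the world has none). Each returns a list of dicts, best first, with "score" (0 to 1); they miss things now and then, are a little off and sometimes report something else, mostly with a low value. They report only what shows in the picture. A call takes as long as a camera call.
- spot_in(label, camera): "centre" ([x, y, z] in m, in world coordinates, good to about 4 mm: the middle of the surface that is visible of it).
- silhouettes(label, camera): "region" (480x640 bool, what is visible of it).
The state is a dict: "time_s": time; "joint_positions": joint angles; "qvel": joint speeds; "tau": joint torques, N m; "position": TCP position; "tcp_rot": TCP orientation; "force": force on the tool from outside, world axes, zero at the start; "moment": the same for the moment, N m; "opening": opening from 0.0 (shut) to 1.0 (fully open).
Only numpy, scipy, OpenCV 4.12 (cv2) and the standard library are available. Lean on these libraries where they do the work, as an engineer would, in place of code of your own. Each camera call takes 0.05 s, during which the arm holds its last target.

### The job

The stay is off the bottle dryer's lid, so the lid drops shut or flops over backwards unless it is held. First check that it has cooled: take the stick thermometer out of its holder, hold its nose steady for a good second a few centimetres above the black dot on the closed lid, pointing straight at the dot, and stand it back in its holder. Then take the lid by its bar handle, swing it up slowly and smoothly without letting it drop, jerk or fall over backwards, and finish while still gripping the handle, holding the lid still at its balance point (standing straight up on its hinge) so that I can lift the bottles out; leave the beaker, the oil bottle and the amber bottle beside it where they are.

Things in the scene. Friction and masses are not known exactly. Their poses are not given: they have to be found in the camera images.
- dryer: Stainless bottle dryer, a tub 160 deep (x) x 180 wide (y), rim 105 mm high, on four rubber feet, fixed on the bench, small amber vials inside. Origin: centre of its underside, at bench height; own x points from its front (control panel, handle side) to its back, y to its left as seen from the front, z up. Its closed lid reaches from 105 to 117 mm high.
- lid (a joint): Lid angle in rad: 0 closed, growing as it opens, pi/2 = 1.571 standing straight up, end stop at 2.1 (leaning back). The lid is a flat framed plate with a window, 152 x 176 x 12 mm, 0.3 to 0.6 kg, hinged along the dryer's back rim; the hinge has next to no friction and no spring or stay. Its weight lies evenly in the plane through the hinge axis, so it balances at 1.571: below that it falls shut, above that it falls back.
- lid_hinge (a point): Middle of the lid's hinge axis, fixed, 78 mm behind and 111 mm above the dryer's origin; the axis runs along the dryer's y.
- bar (a point): Middle of the lid's bar handle, moving with the lid: a round steel bar 12 mm thick, straight for 92 mm along the dryer's y, in the lid's plane 52 mm in front of its front edge and 210 mm from the hinge axis. With the lid closed it lies 132 mm in front of the dryer's origin, 111 mm above the bench, with 46 mm clear for a finger between the bar and the edge of the lid; with the lid upright it is on top, 321 mm above the bench. It can turn between the fingers that pinch it.
- dot (a point): Centre of the matt black dot, 36 mm across, stuck on top of the lid in the blank part right of the window (as seen from the front), 117 mm above the bench with the lid closed.
- thermometer: White stick thermometer, a round stick 28 mm thick, 150 mm long, 0.06 to 0.13 kg, standing nose down in its holder. Origin: the centre of its nose (black lower end, 25 mm across), where it looks out; own z runs from the nose up along the stick, so it looks along -z. The part above 60 mm from the nose stands clear of the holder and is free to grip.
- holder: Its holder, fixed: a grey cup with an upright round bore on a black disc 78 mm across. Origin: centre of its underside, at bench height. Bore 38 mm wide with a flared mouth 50 mm wide, 60 mm above the bench; bore floor 8 mm above the bench, on which the nose rests.
- beaker: Clear beaker, 60 mm wide, 66 mm high, a bystander. Origin: centre of its underside.
- oil_vial: Small amber oil bottle with a white cap, 29 mm wide, 71 mm high, a bystander. Origin: centre of its underside.
- amber_bottle: Amber bottle with a black cap, 49 mm wide, 119 mm high, a bystander. Origin: centre of its underside.

How it is judged (in metres and radians):
On the way, in this order (a step that is already met when the one before it is completed fails the run):
1. the thermometer, in the fingers, is held steady for a second looking straight at the black dot (dot within 13 mm of its line of sight, 20 to 120 mm from the nose), the lid closed (value of joint lid below 0.05 rad and x of dot in the frame of thermometer between -0.013 and 0.013 m and y of dot in the frame of thermometer between -0.013 and 0.013 m and z of dot in the frame of thermometer between -0.12 and -0.02 m and linear speed of thermometer below 0.02 m/s and angular speed of thermometer below 0.15 rad/s and contact force between the fingers and thermometer above 0.5 N), for 1 s.
2. the thermometer stands in its holder again, let go, the lid still closed (value of joint lid below 0.05 rad and horizontal distance between thermometer and holder below 0.012 m and z of thermometer in the frame of holder between 0 and 0.016 m and angle between thermometer's own z axis and vertical below 0.3 rad and contact force between the fingers and thermometer below 0.05 N and linear speed of thermometer below 0.03 m/s), for 0.2 s.
At the end, for the whole second after the job is handed in: The lid is held still in the fingers at its balance point, 1.571 rad within 0.08 (about 4.5 degrees), and the thermometer stands let go in its holder (value of joint lid between 1.491 and 1.651 rad and velocity of joint lid between -0.05 and 0.05 rad/s and contact force between the fingers and lid above 1 N and horizontal distance between thermometer and holder below 0.012 m and z of thermometer in the frame of holder between 0 and 0.016 m and angle between thermometer's own z axis and vertical below 0.3 rad and contact force between the fingers and thermometer below 0.05 N and linear speed of thermometer below 0.03 m/s); the arm keeps its last pose, push and grip.
It fails at once if the lid flops over backwards (more than 16 degrees past upright) (value of joint lid above 1.85 rad).
It fails at once if the lid is dropped or jerked (faster than 2 rad/s) (velocity of joint lid above 2 rad/s or velocity of joint lid below -2 rad/s).
It fails at once if the clear beaker is knocked over or pushed away (more than 30 mm) (distance of beaker from where it was at the start of the episode above 0.03 m or angle between beaker's own z axis and vertical above 0.4 rad).
It fails at once if the small oil bottle is knocked over or pushed away (more than 30 mm) (distance of oil_vial from where it was at the start of the episode above 0.03 m or angle between oil_vial's own z axis and vertical above 0.4 rad).
It fails at once if the amber bottle is knocked over or pushed away (more than 30 mm) (distance of amber_bottle from where it was at the start of the episode above 0.03 m or angle between amber_bottle's own z axis and vertical above 0.4 rad).
It also fails if it takes over 64 s, if anything falls off the work surface, if the arm or the gripper's body presses on something with over 40 N, if the wrist force passes 120 N, or if a joint passes its speed limit or range.

## Working session

There is one attempt and no reset: what is moved stays moved. The work goes in short steps, Python scripts to look and compute and a shell command to move; the robot and the scene stay as the last step left them, time stands still between calls to the robot, and variables do not carry over. Pictures are saved under pics/ and viewed, and the job is handed in when it is done.

```bash
mkdir -p pics; ls
python3 - <<'E'
from rig import *
import cv2,numpy as np
for n in("scene","top"):
    p,d=capture(n); cv2.imwrite(f"pics/{n}0.png",p[:,:,::-1]); c=camera_info(n); print(n,c)
    for l in ["dryer","bar","dot","thermometer","holder","beaker","oil_vial","amber_bottle"]:
        print(l,[(np.round(r["centre"],3).tolist(),round(r["score"],2)) for r in spot_in(l,n)][:3])
s=read_state(); print(s)
E
```

```text
pics
scene {'vfov': 44.346196774065675, 'cx': 326.5400243676901, 'cy': 235.19952520221344, 'R': array([[ 0.851332  , -0.52456916,  0.00781152],
       [-0.38991081, -0.64261439, -0.65955766],
       [ 0.3510034 ,  0.55845675, -0.75161338]]), 't': array([-0.3716887 ,  0.38086126,  0.84599525])}
dryer [([0.501, 0.296, 0.112], 0.97)]
bar [([0.516, 0.316, 0.118], 0.94)]
dot [([0.513, 0.318, 0.117], 0.81)]
thermometer [([0.42, -0.024, 0.115], 0.58), ([0.37, -0.064, 0.051], 0.45)]
holder [([0.415, -0.019, 0.018], 0.76)]
beaker [([0.376, 0.104, 0.038], 0.63)]
oil_vial [([0.369, -0.064, 0.05], 0.65)]
amber_bottle [([0.693, 0.178, 0.072], 0.65)]
top {'vfov': 43.734728430293885, 'cx': 327.0377931111609, 'cy': 233.93686473876463, 'R': array([[-0.00846349, -0.99983079, -0.01633311],
       [-0.9892075 ,  0.01076066, -0.14612571],
       [ 0.14627674,  0.0149201 , -0.98913119]]), 't': array([0.18515903, 0.5472859 , 1.05137907])}
dryer [([0.517, 0.321, 0.114], 0.66)]
bar [([0.518, 0.326, 0.119], 0.76)]
dot [([0.52, 0.325, 0.116], 0.58)]
thermometer [([0.424, -0.004, 0.153], 0.57), ([0.696, 0.188, 
[... 252 characters left out ...]
01,  8.20889996e+01,  1.06408211e-03,
        6.76888691e+01, -1.02273963e+01]), 'qvel': array([-0.06507355, -0.01119934, -0.06236736, -0.0605956 , -0.09489652,
       -0.00609634]), 'tau': array([ 4.06966774e-04, -4.39989388e+01, -1.76990926e+01,  6.34983159e-02,
        5.02139353e-02, -1.03478152e-05]), 'position': array([0.22876393, 0.58159539, 0.24156393]), 'tcp_rot': array([[ 3.66105122e-01,  9.30573500e-01, -7.75864033e-06],
       [ 9.30573500e-01, -3.66105122e-01,  2.01336293e-05],
       [ 1.58953440e-05, -1.45910099e-05, -1.00000000e+00]]), 'force': array([1.13795056, 0.67380123, 0.34855985]), 'moment': array([ 0.04587255, -0.01619231,  0.04678277]), 'opening': 1.0026978444502894}
```

View pics/scene0.png

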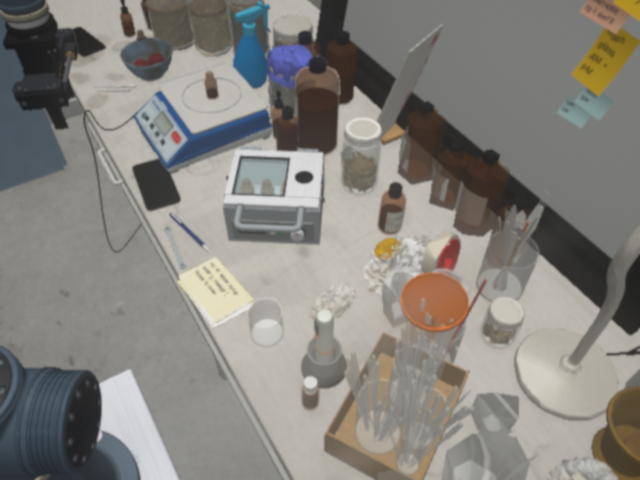

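View pics/top0.png

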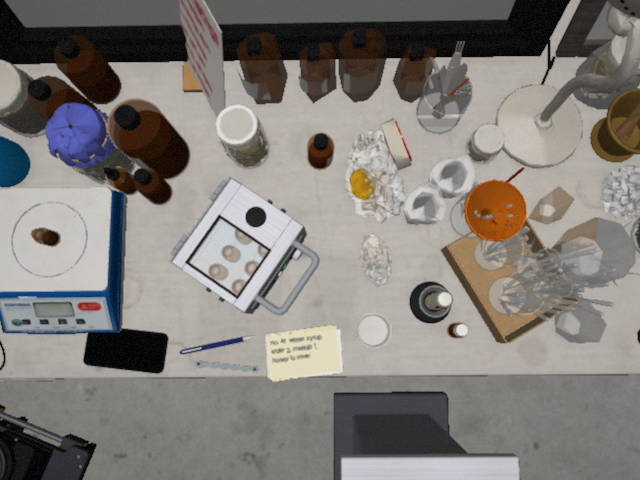

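Run:
```python
import cv2
p=cv2.imread("pics/top0.png")
cv2.imwrite("pics/t_d.png",cv2.resize(p[165:325,160:330],None,fx=4,fy=3.7*4/3.7,interpolation=cv2.INTER_CUBIC)[:600])
cv2.imwrite("pics/t_h.png",cv2.resize(p[270:370,360:490],None,fx=6,fy=6,interpolation=cv2.INTER_CUBIC))
q=cv2.imread("pics/scene0.png")
cv2.imwrite("pics/s_d.png",cv2.resize(q[140:250,215:335],None,fx=5,fy=5,interpolation=cv2.INTER_CUBIC))
```

```text
(no output)
```

View pics/t_d.png

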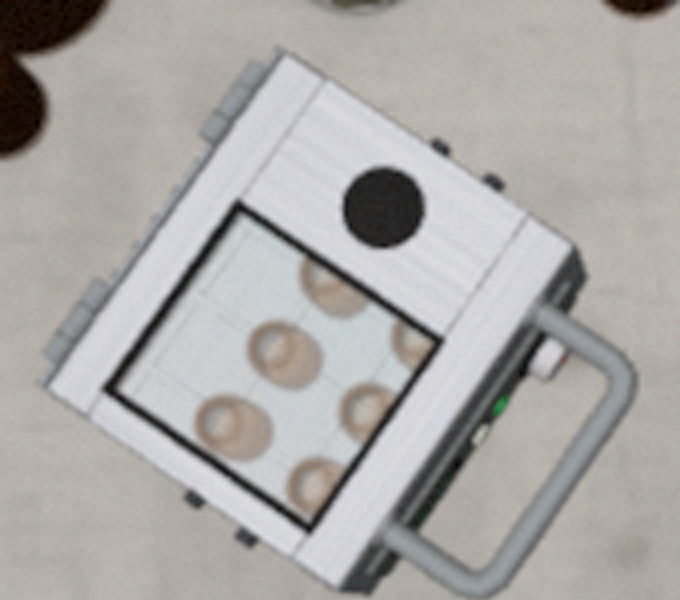

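View pics/t_h.png

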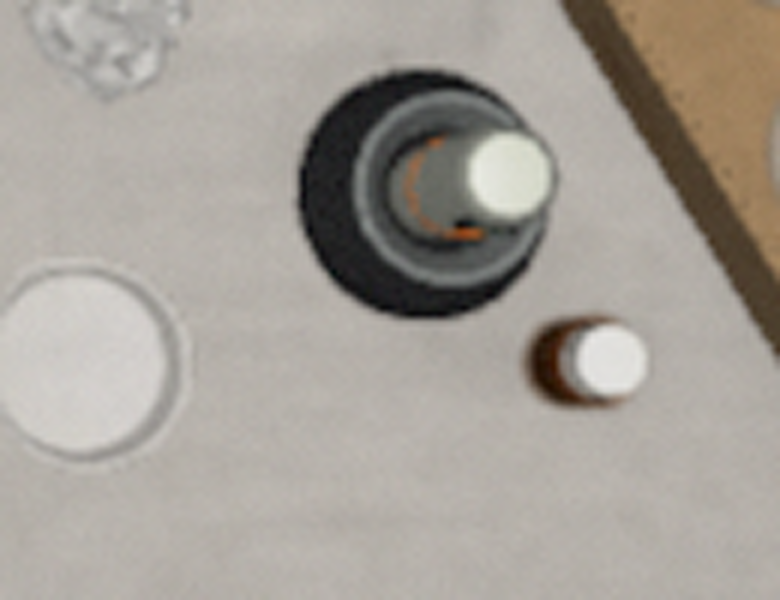

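View pics/s_d.png

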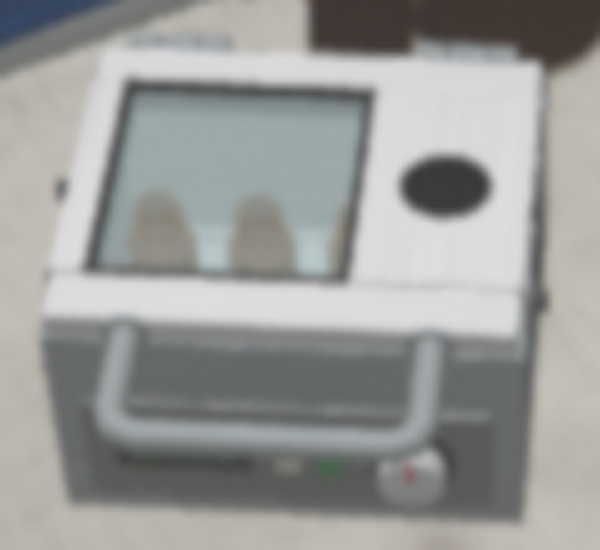

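```bash
cat > h.py <<'E'
from rig import *
import numpy as np, cv2
def ray(n,u,v,z):
    c=camera_info(n); f=240/np.tan(np.radians(c["vfov"]/2)); R,t=np.array(c["R"]),np.array(c["t"])
    d=R.T@np.array([(u-c["cx"])/f,(v-c["cy"])/f,1]); o=-R.T@t
    return o+d*(z-o[2])/d[2]
def proj(n,X):
    c=camera_info(n); f=240/np.tan(np.radians(c["vfov"]/2)); p=np.array(c["R"])@X+c["t"]
    return np.array([f*p[0]/p[2]+c["cx"],f*p[1]/p[2]+c["cy"]])
E
python3 - <<'E'
from h import *
def T(x,y,z,s=4,o=(160,165)): return ray("top",(x+.5)/s-.5+o[0],(y+.5)/s-.5+o[1],z)
P={k:T(*v) for k,v in dict(BR=(283,50,.117),FR=(580,248,.117),FL=(347,590,.117),BL=(50,385,.117),dot=(384,207,.117),b1=(626,385,.111),b2=(481,586,.111)).items()}
for k,v in P.items(): print(k,v.round(4))
# fit: own coords
own=dict(BR=(78,-88),FR=(-80,-88),FL=(-80,88),BL=(78,88))
print("len",np.linalg.norm(P["BR"]-P["FR"]),np.linalg.norm(P["FR"]-P["FL"]),np.linalg.norm(P["BL"]-P["BR"]))
ax=(P["BR"]-P["FR"]+P["BL"]-P["FL"]); ay=P["BL"]-P["BR"]+P["FL"]-P["FR"]
print("yaw",np.degrees(np.arctan2(ax[1],ax[0])),np.degrees(np.arctan2(ay[1],ay[0]))-90)
print("mid",sum(P[k] for k in own)/4)
S=lambda x,y,z: ray("scene",(x+.5)/5-.5+215,(y+.5)/5-.5+140,z)
print("scene dot",S(445,186,.117),"bar",S(112,433,.111),S(425,440,.111), "corners",S(540,62,.117),S(520,336,.117),S(45,323,.117),S(107,50,.117))
H=lambda x,y,z: T(x,y,z,6,(360,270))
print("disc",H(423,193,.004),"cup rim",H(453,187,.06),"thermtop",H(510,174,.158),"beaker",H(80,364,.004),"oil top",H(608,360,.071))
d={}
for n in("scene","top"):
    capture(n)
    for l in("holder","thermometer","dot","bar"):
        r=silhouettes(l,n)
        if r:
            ys,xs=np.nonzero(r[0]["region"]); print(n,l,r[0]["score"],len(xs),xs.mean(),ys.mean(),xs.min(),xs.max(),ys.min(),ys.max())
E
```

```text
BR [0.6391 0.3451 0.117 ]
FR [0.5509 0.2168 0.117 ]
FL [0.4072 0.3147 0.117 ]
BL [0.4946 0.442  0.117 ]
dot [0.5696 0.3007 0.117 ]
b1 [0.4927 0.1978 0.111 ]
b2 [0.4085 0.2592 0.111 ]
len 0.1556089596602283 0.17387932940214298 0.17395772424959324
yaw 55.518377947808524 55.94478888609103
mid [0.52295109 0.32965245 0.117     ]
scene dot [0.56938824 0.30086381 0.117     ] bar [0.40660612 0.25697853 0.111     ] [0.50021774 0.19627811 0.111     ] corners [0.63799161 0.34356137 0.117     ] [0.55272049 0.21779872 0.117     ] [0.40766109 0.3133936  0.117     ] [0.49365912 0.43920284 0.117     ]
disc [ 0.42537133 -0.00969282  0.004     ] cup rim [ 0.42523151 -0.00987089  0.06      ] thermtop [ 0.4252159  -0.00916448  0.158     ] beaker [0.37404337 0.09727701 0.004     ] oil top [ 0.3748318 -0.0509432  0.071    ]
scene holder 0.72 1302 324.5130568356375 366.17588325652844 301 346 339 388
scene thermometer 0.8 951 323.67192429022083 336.42691903259725 314 333 310 364
scene dot 0.57 6147 273.6419391573125 184.70001626809827 223 323 147 232
scene bar 0.65 6178 273.59647134995146 184.83473616056978 223 323 147 232
top holder 0.75 969 427.22084623323013 302.2301341589267 410 450 281 322
top thermometer 0.64 413 439.3365617433414 299.98062953995156 425 453 291 308
top dot 0.77 9990 242.03903903903904 246.86276276276277 174 318 180 313
```

Run:
```python
from h import *
M=[]
for n in("top","scene"):
    p,d=capture(n); c=camera_info(n); f=240/np.tan(np.radians(c["vfov"]/2))
    v,u=np.mgrid[:480,:640]; ok=d>0
    C=np.stack([(u-c["cx"])/f*d,(v-c["cy"])/f*d,d],-1)[ok]-np.array(c["t"]); M.append(C@np.array(c["R"]))
W=np.vstack(M)
xs=np.arange(.25,.85,.03); ys=np.arange(.60,-.26,-.03)
print("rows x, cols y; cm height"); print("      "+" ".join(f"{y*100:3.0f}" for y in ys))
for x in xs[::-1]:
    print(f"{x:.2f} ", " ".join(f"{(W[(abs(W[:,0]-x)<.015)&(abs(W[:,1]-y)<.015)][:,2].max(initial=0)*100):3.0f}" for y in ys))
# bar points
a=np.radians(55.7); ax=np.array([np.cos(a),np.sin(a),0]); ay=np.array([-np.sin(a),np.cos(a),0])
o=np.array([.525,.335,0])
for m,n in zip(M,("top","scene")):
    q=m-o; X=q@ax; Y=q@ay; s=(X<-.1)&(X>-.16)&(abs(Y)<.03)&(q[:,2]>.095)&(q[:,2]<.135)
    print(n,s.sum(),np.median(X[s]),X[s].min(),X[s].max(),np.median(q[s,2]),q[s,2].max())
```

```text
rows x, cols y; cm height
       60  57  54  51  48  45  42  39  36  33  30  27  24  21  18  15  12   9   6   3  -0  -3  -6  -9 -12 -15 -18 -21 -24
0.82   15  11   0   0   0   0   6  17  28  29  17  17   6  14  14  15  16  16   0  14  18  23  20  11   0   2   3   3   3
0.79    0   0   0   0   1   1   1  12  22  25   0   1   0   1   1   0   1   1   0   1  19  18  20  11   1   2  44  42  16
0.76   18  18  18  19  19  18   0   7  16  16  15   1   0   1   0   1   2   8   8   5  19  22  21  11   0   2  44  45  40
0.73   19  19  19  22  22  19   0   1  16  16  16   1   0  10  12   0   4   8  10   9   0  23  11   9   9   8   3  40  40
0.70   19  20  19  22  22  19   0   1  16  16  16   1   0  12  12   9   5   6   9   9   1   1   1   9   8   8   2  37  37
0.67   19  20  19  19  19  18   1   0   7  15  12   1   0   9   9   5   6   7   9   9  12  13  13   0   8   0   0   2   2
0.64   17  13  13  13  13   1   0   0  12  12   0   0   1   1   0   5   6   7   6  10  13  13  13  12   0   0   1   1   7
0.61   10  10   6  10  10   0   1  12  12  12  12  12   1   1   1   3   6   7   6  11  12  12  20 
[... 1011 characters left out ...]
 1   2   2   2   1   1   1   1   1   2   2   2   2   2   2   7   7   7   1   1   1   1   1   8   8   1   1   8
0.31    2   1   1   2   2   1   1   1   1   1   2   2   2   2   2   2   0   1   0   0   1   1   0   1   1   1   1   1   0
0.28   34  39   0   0   0   0   0   0   0   0   1   2   2   1   0   0   0   0   0   0   0   0   0   0   0   0   0   0   0
0.25   40  44  45  39  52   0   0   0   0   0   0   0   0   0   0   0   0   0   0   0   0   0   0   0   0   0   0   0   0
top 251 -0.13237569745946426 -0.13803947160797492 -0.12597804144980534 0.11524580293258081 0.12113129146244694
scene 224 -0.13700282955877646 -0.14170415839728678 -0.12824227472491148 0.11533248428066212 0.12114479654082373
```

```bash
cat >> h.py <<'E'
def to(target,yaw=None):
    s=read_state(); R=np.array(s["tcp_rot"]); d=R.T@(np.array(target)-s["position"])
    print("t",round(s["time_s"],2),"pos",np.round(s["position"],4),"toolx yaw",np.degrees(np.arctan2(R[1,0],R[0,0])).round(2),"z",R[:,2].round(3),"F",np.round(s["force"],1),"open",round(s["opening"],3))
    print("shift tool",d.round(4), "turnz", None if yaw is None else np.degrees(np.arctan2(R[1,0],R[0,0]))-yaw)
E
python3 -m jog '-0.029 0.045 0 0 0 6 0.8; -0.057 0.090 0 0 0 12 0.8; -0.086 0.135 0 0 0 18 0.7; -0.114 0.181 0 0 0 25 0.7; -0.143 0.226 0 0 0 31 0.7; -0.171 0.271 0 0 0 37 0.7; -0.200 0.316 0 0 0 43.5 0.7; -0.200 0.316 0 0 0 43.5 0.7'
python3 -c "
from h import *
to([.4253,-.0093,.242],25)"
```

```text
time_s: 2.5
position: [0.4523, 0.2772, 0.2418]
tcp_rot: [[0.909, 0.418, 0.002], [0.418, -0.909, -0.0], [0.001, 0.001, -1.0]]
force: [-0.1, 0.1, 0.2]
opening: 0.702
t 2.5 pos [0.4523 0.2772 0.2418] toolx yaw 24.7 z [ 0.002 -0.    -1.   ] F [-0.1  0.1  0.2] open 0.702
shift tool [-1.442e-01  2.490e-01 -2.000e-04] turnz -0.301765667231912
```

```bash
python3 -m jog '-0.024 0.042 0 0 0 0 0.7; -0.048 0.083 0 0 0 0 0.7; -0.072 0.125 0 0 0 0 0.7; -0.096 0.166 0 0 0 0 0.7; -0.120 0.207 0 0 0 0 0.7; -0.144 0.249 0 0 0 0 0.7; -0.144 0.249 0 0 0 0 0.7; -0.144 0.249 0 0 0 0 0.7'
python3 - <<'E'
from h import *
to([.4253,-.0093,.130],25)
for n in("scene","top"):
    p,d=capture(n); cv2.imwrite(f"pics/{n}1.png",p[:,:,::-1])
E
```

```text
time_s: 3.5
position: [0.4243, -0.0059, 0.2416]
tcp_rot: [[0.906, 0.423, -0.0], [0.423, -0.906, 0.001], [0.0, -0.001, -1.0]]
force: [-0.8, -0.4, 0.2]
opening: 0.705
t 3.5 pos [ 0.4243 -0.0059  0.2416] toolx yaw 25.04 z [-0.     0.001 -1.   ] F [-0.8 -0.4  0.2] open 0.705
shift tool [-0.0005  0.0036  0.1116] turnz 0.04465183328447253
```

View pics/scene1.png

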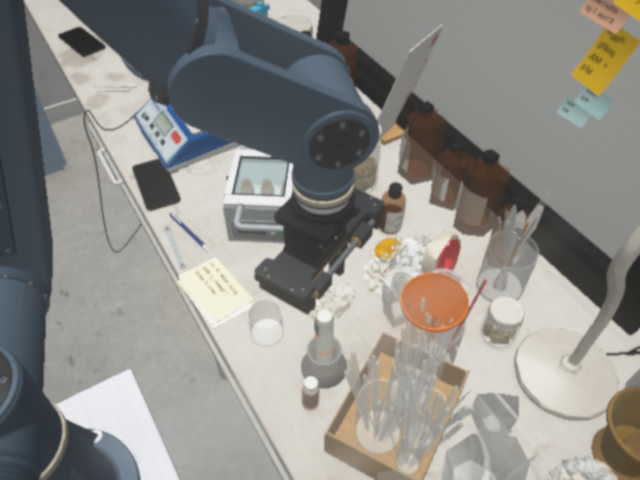

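View pics/top1.png

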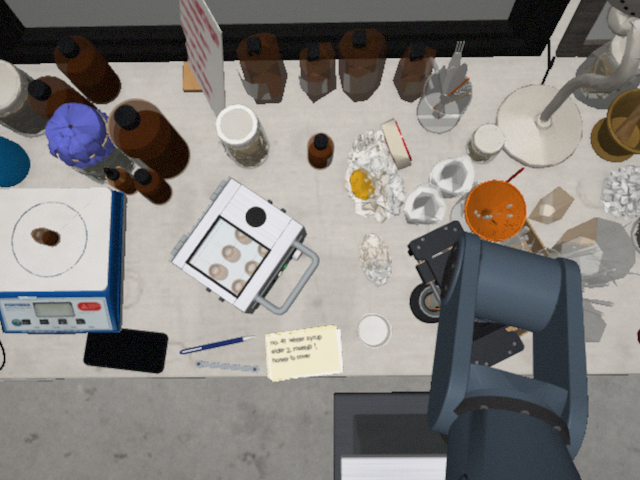

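```bash
python3 -m jog '0 0.003 0.025 0 0 0 0.7; 0 0.003 0.05 0 0 0 0.7; 0 0.003 0.075 0 0 0 0.7; 0 0.003 0.095 0 0 0 0.7; 0 0.003 0.109 0 0 0 0.7; 0 0.003 0.109 0 0 0 0.7'
python3 - <<'E'
from h import *
to([.4253,-.0093,.130],25)
for n in("scene",):
    p,d=capture(n); cv2.imwrite(f"pics/{n}2.png",cv2.resize(p[180:430,220:440,::-1],None,fx=2.4,fy=2.4))
E
```

```text
time_s: 4.35
position: [0.4251, -0.008, 0.1318]
tcp_rot: [[0.905, 0.425, -0.003], [0.425, -0.905, 0.001], [-0.002, -0.002, -1.0]]
force: [-1.3, 0.0, 0.2]
opening: 0.697
t 4.35 pos [ 0.4251 -0.008   0.1318] toolx yaw 25.17 z [-0.003  0.001 -1.   ] F [-1.3  0.   0.2] open 0.697
shift tool [-0.0004  0.0013  0.0018] turnz 0.16569684304085186
```

View pics/scene2.png

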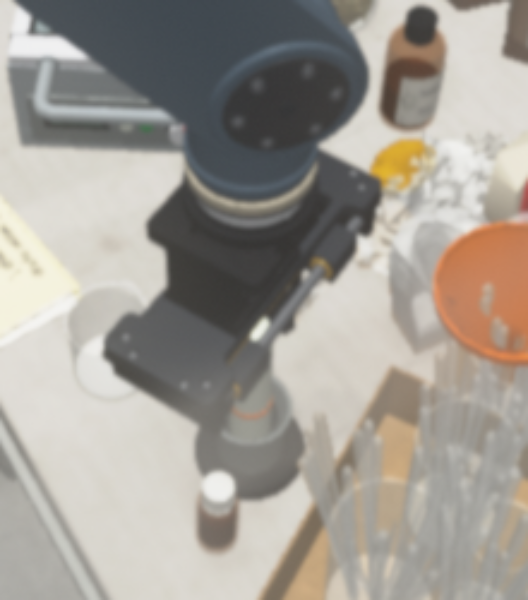

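```bash
python3 -m jog '0 0.001 0.001 0 0 0 0.4; 0 0.001 0.001 0 0 0 0; 0 0.001 0.001 0 0 0 0; 0 0.001 0.001 0 0 0 0; 0 0.001 0.001 0 0 0 0; 0 0.001 0.001 0 0 0 0;0 0.001 0.001 0 0 0 0'
python3 -m jog '0 0 -0.02 0 0 0 0; 0 0 -0.05 0 0 0 0; 0 0 -0.09 0 0 0 0; 0 0 -0.13 0 0 0 0; 0 0 -0.17 0 0 0 0; 0 0 -0.17 0 0 0 0'
python3 - <<'E'
from h import *
to([.5695,.3007,.300],25)
for n in("scene","top"):
    p,d=capture(n); cv2.imwrite(f"pics/{n}3.png",p[:,:,::-1])
E
```

```text
time_s: 5.28
position: [0.4263, -0.0104, 0.1317]
tcp_rot: [[0.906, 0.423, 0.0], [0.423, -0.906, -0.0], [0.0, 0.0, -1.0]]
force: [-0.5, -0.3, 4.9]
opening: 0.317
time_s: 6.02
position: [0.4278, -0.0108, 0.304]
tcp_rot: [[0.906, 0.423, 0.007], [0.423, -0.906, -0.002], [0.005, 0.005, -1.0]]
force: [0.1, 0.8, -0.1]
opening: 0.315
t 6.03 pos [ 0.4278 -0.0108  0.304 ] toolx yaw 25.03 z [ 0.007 -0.002 -1.   ] F [ 0.1  0.8 -0.1] open 0.315
shift tool [ 0.2602 -0.2223  0.0043] turnz 0.030953639837743907
```

View pics/scene3.png

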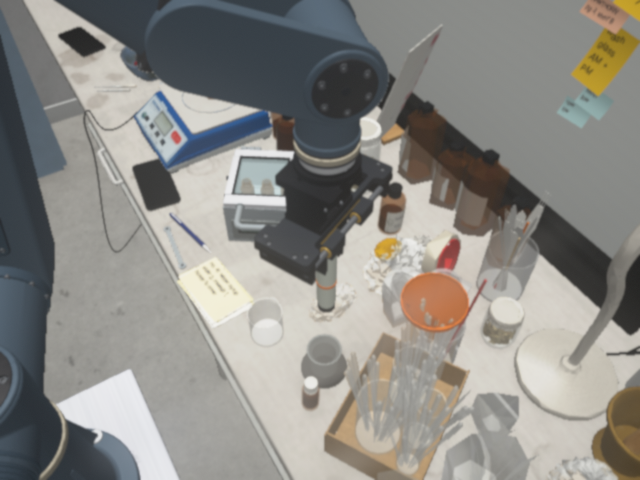

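```bash
python3 -m jog '0.02 -0.017 0 0 0 0 0; 0.06 -0.051 0 0 0 0 0; 0.105 -0.090 0 0 0 0 0; 0.15 -0.128 0 0 0 0 0; 0.195 -0.166 0 0 0 0 0; 0.230 -0.197 0 0 0 0 0; 0.252 -0.215 0.005 0 0 0 0; 0.260 -0.222 0.01 0 0 0 0'
python3 -m jog '0 0 0 0 0 0 0; 0 0 0 0 0 0 0'
python3 - <<'E'
from h import *
to([.5695,.3007,.292],25)
for n in("scene","top"):
    p,d=capture(n); cv2.imwrite(f"pics/{n}4.png",p[:,:,::-1])
    r=silhouettes("thermometer",n)
    print(n,[ (q["score"],) for q in r])
    if n=="scene" and r:
        ys,xs=np.nonzero(r[0]["region"]); 
        for y in range(ys.min(),ys.max()+1,6): print(y,xs[ys==y].min(),xs[ys==y].max())
print(proj("scene",[.5695,.3007,.117]),proj("scene",[.5695,.3007,.168]),proj("scene",[.5695,.3007,.25]))
E
```

```text
time_s: 7.12
position: [0.5671, 0.3018, 0.2883]
tcp_rot: [[0.905, 0.425, -0.005], [0.425, -0.905, -0.002], [-0.005, -0.0, -1.0]]
force: [0.2, -0.3, -1.2]
opening: 0.313
time_s: 7.38
position: [0.5672, 0.2995, 0.291]
tcp_rot: [[0.907, 0.422, -0.002], [0.422, -0.907, -0.001], [-0.002, 0.0, -1.0]]
force: [-0.9, 0.3, -0.2]
opening: 0.312
t 7.38 pos [0.5672 0.2995 0.291 ] toolx yaw 24.97 z [-0.002 -0.001 -1.   ] F [-0.9  0.3 -0.2] open 0.312
shift tool [ 0.0026 -0.0001 -0.001 ] turnz -0.032067738326340134
scene [(0.57,)]
94 306 307
100 301 307
106 301 307
112 301 307
118 301 307
124 293 307
130 293 307
136 294 307
142 294 307
148 294 307
154 295 308
160 296 306
top []
[303.6936477  176.82955726] [303.10411399 156.55801876] [302.0638757  120.78868088]
```

View pics/scene4.png

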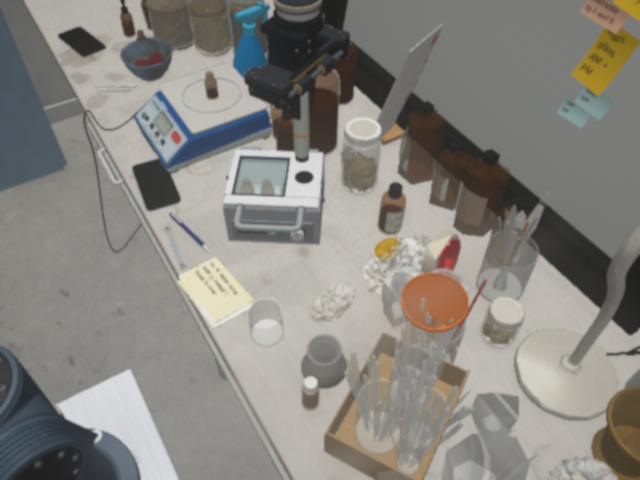

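View pics/top4.png

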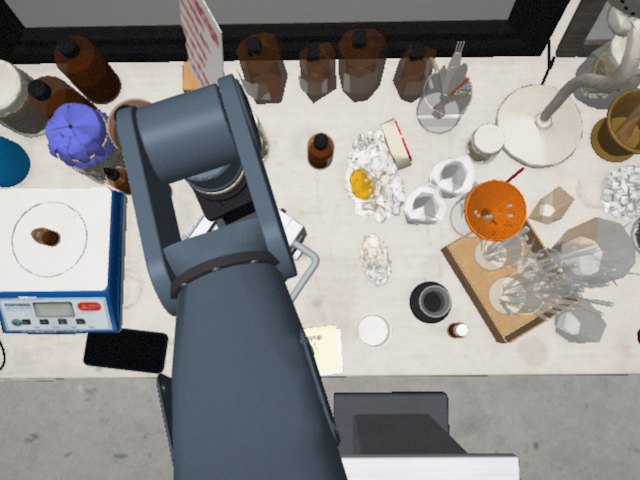

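```bash
python3 -m jog '0.002 0 0 0 0 0 0;0.002 0 0 0 0 0 0;0.002 0 0 0 0 0 0;0.002 0 0 0 0 0 0;0.002 0 0 0 0 0 0;0.002 0 0 0 0 0 0;0.002 0 0 0 0 0 0;0.002 0 0 0 0 0 0'
python3 -m jog '0 0 0 0 0 0 0; 0 0 0 0 0 0 0;0 0 0 0 0 0 0; 0 0 0 0 0 0 0;0 0 0 0 0 0 0; 0 0 0 0 0 0 0;0 0 0 0 0 0 0; 0 0 0 0 0 0 0'
python3 - <<'E'
from h import *
to([.4255,-.0095,.304],25)
p,d=capture("scene"); cv2.imwrite("pics/scene5.png",cv2.resize(p[60:240,210:340,::-1],None,fx=3,fy=3))
E
```

```text
time_s: 8.57
position: [0.5696, 0.3016, 0.2915]
tcp_rot: [[0.906, 0.423, -0.0], [0.423, -0.906, -0.0], [-0.0, -0.0, -1.0]]
force: [0.2, 0.4, 0.5]
opening: 0.312
time_s: 9.57
position: [0.5696, 0.3016, 0.2915]
tcp_rot: [[0.906, 0.423, -0.0], [0.423, -0.906, -0.0], [-0.0, 0.0, -1.0]]
force: [0.0, -0.5, -0.5]
opening: 0.313
t 9.57 pos [0.5696 0.3016 0.2915] toolx yaw 25.03 z [-0. -0. -1.] F [ 0.  -0.5 -0.5] open 0.313
shift tool [-0.2622  0.2209 -0.0124] turnz 0.025927063314835408
```

View pics/scene5.png

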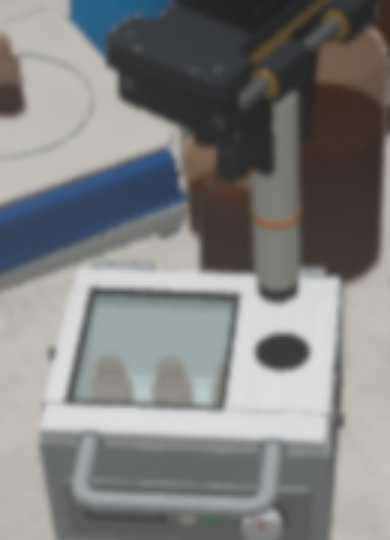

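Run:
```python
from h import *
p,d=capture("scene"); c=camera_info("scene"); f=240/np.tan(np.radians(c["vfov"]/2))
for v in range(112,160,4):
    P=[]
    for u in range(299,306):
        if d[v,u]>0:
            X=np.array(c["R"]).T@(np.array([(u-c["cx"])/f,(v-c["cy"])/f,1])*d[v,u]-c["t"]); P.append(X)
    P=np.array(P); print(v,np.median(P,0).round(4))
print("cam",-np.array(c["R"]).T@c["t"])
```

```text
112 [0.5627 0.2874 0.2797]
116 [0.5625 0.2864 0.2719]
120 [0.5628 0.2882 0.2623]
124 [0.5632 0.289  0.254 ]
128 [0.562  0.288  0.2456]
132 [0.5623 0.2882 0.2365]
136 [0.562  0.2887 0.2261]
140 [0.5627 0.2897 0.2181]
144 [0.561  0.2899 0.2097]
148 [0.5622 0.2893 0.2003]
152 [0.5612 0.2894 0.1906]
156 [0.5613 0.2899 0.1795]
cam [ 0.1679852  -0.42268126  0.88996476]
```

```bash
python3 -m jog '-0.02 0.017 -0.005 0 0 0 0; -0.06 0.051 -0.012 0 0 0 0; -0.105 0.089 -0.012 0 0 0 0; -0.15 0.127 -0.012 0 0 0 0; -0.195 0.165 -0.012 0 0 0 0; -0.230 0.195 -0.012 0 0 0 0; -0.253 0.215 -0.012 0 0 0 0; -0.262 0.222 -0.012 0 0 0 0'
python3 -m jog '0 0 0 0 0 0 0; 0 0 0 0 0 0 0'
python3 - <<'E'
from h import *
to([.4260,-.0100,.132],25)
p,d=capture("scene"); cv2.imwrite("pics/scene6.png",cv2.resize(p[180:430,220:440,::-1],None,fx=2.4,fy=2.4))
E
```

```text
time_s: 10.68
position: [0.4257, -0.0116, 0.3039]
tcp_rot: [[0.907, 0.421, 0.001], [0.421, -0.907, -0.0], [0.001, 0.0, -1.0]]
force: [-0.3, 0.4, -1.3]
opening: 0.317
time_s: 10.92
position: [0.4267, -0.0096, 0.3036]
tcp_rot: [[0.906, 0.424, 0.001], [0.424, -0.906, 0.0], [0.001, -0.0, -1.0]]
force: [-0.8, -0.0, -0.7]
opening: 0.314
t 10.93 pos [ 0.4267 -0.0096  0.3036] toolx yaw 25.08 z [ 0.001  0.    -1.   ] F [-0.8 -0.  -0.7] open 0.314
shift tool [-9.000e-04  1.000e-04  1.716e-01] turnz 0.07611420112122858
```

View pics/scene6.png

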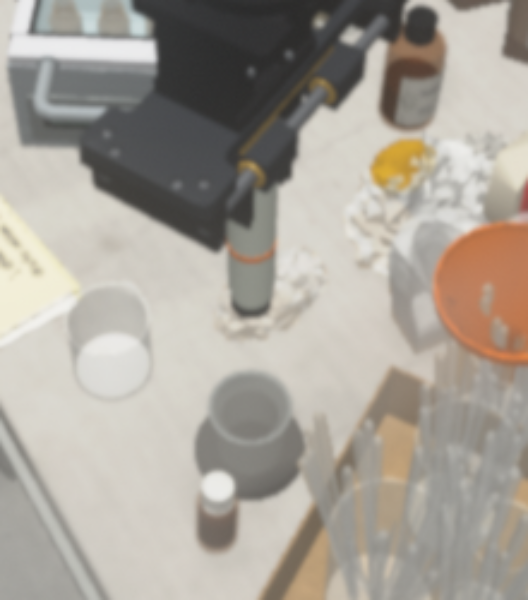

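```bash
python3 -m jog '-0.001 0 0.03 0 0 0 0; -0.001 0 0.06 0 0 0 0; -0.001 0 0.09 0 0 0 0; -0.001 0 0.115 0 0 0 0; -0.001 0 0.135 0 0 0 0; -0.001 0 0.15 0 0 0 0; -0.001 0 0.162 0 0 0 0; -0.001 0 0.170 0 0 0 0'
python3 -m jog '0 0 0 0 0 0 0; 0 0 0 0 0 0 0'
python3 - <<'E'
from h import *
to([.4260,-.0100,.132],25)
E
```

```text
time_s: 11.98
position: [0.4256, -0.0104, 0.133]
tcp_rot: [[0.906, 0.424, -0.0], [0.424, -0.906, 0.0], [-0.0, -0.0, -1.0]]
force: [-0.4, 0.9, -0.5]
opening: 0.31
time_s: 12.22
position: [0.4256, -0.0108, 0.1339]
tcp_rot: [[0.906, 0.423, 0.001], [0.423, -0.906, -0.0], [0.001, 0.001, -1.0]]
force: [0.0, -0.9, -0.7]
opening: 0.312
t 12.22 pos [ 0.4256 -0.0108  0.1339] toolx yaw 25.03 z [ 0.001 -0.    -1.   ] F [ 0.  -0.9 -0.7] open 0.312
shift tool [ 0.0007 -0.0006  0.0019] turnz 0.029427978737526672
```

```bash
python3 -m jog '0 0 0.0015 0 0 0 0; 0 0 0.0015 0 0 0 0.35; 0 0 0.0015 0 0 0 0.45; 0 0 0.0015 0 0 0 0.6; 0 0 0.0015 0 0 0 0.7; 0 0 0.0015 0 0 0 0.7;0 0 0.0015 0 0 0 0.7;0 0 0.0015 0 0 0 0.7'
python3 -m jog '0 0 -0.01 0 0 0 0.7; 0 0 -0.03 0 0 0 0.7; 0 0 -0.06 0 0 0 0.7; 0 0 -0.10 0 0 0 0.7; 0 0 -0.13 0 0 0 0.7; 0 0 -0.13 0 0 0 0.7'
python3 - <<'E'
from h import *
to([.45,.2255,.26],55.7)
p,d=capture("scene"); cv2.imwrite("pics/scene7.png",cv2.resize(p[180:430,220:440,::-1],None,fx=2.4,fy=2.4))
E
```

```text
time_s: 13.22
position: [0.4252, -0.0108, 0.132]
tcp_rot: [[0.906, 0.423, -0.0], [0.423, -0.906, 0.0], [-0.0, -0.0, -1.0]]
force: [-1.4, -0.1, -0.8]
opening: 0.695
time_s: 13.98
position: [0.4267, -0.0111, 0.2646]
tcp_rot: [[0.906, 0.423, 0.006], [0.423, -0.906, -0.002], [0.005, 0.004, -1.0]]
force: [-0.6, -0.2, -0.4]
opening: 0.702
t 13.97 pos [ 0.4267 -0.0111  0.2646] toolx yaw 25.03 z [ 0.006 -0.002 -1.   ] F [-0.6 -0.2 -0.4] open 0.702
shift tool [ 0.1212 -0.2046  0.0043] turnz -30.66535544916723
```

View pics/scene7.png

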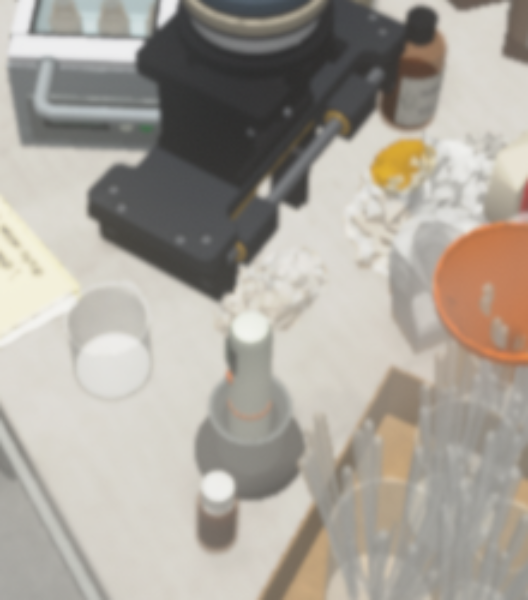

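```bash
python3 -m jog '0.02 -0.034 0 0 0 -5 0.6; 0.04 -0.068 0 0 0 -10 0.5; 0.06 -0.102 0 0 0 -15 0.5; 0.08 -0.136 0 0 0 -20 0.5; 0.10 -0.170 0 0 0 -25 0.5; 0.121 -0.205 0 0 0 -30.7 0.5; 0.121 -0.205 0 0 0 -30.7 0.5; 0.121 -0.205 0 0 0 -30.7 0.5'
python3 - <<'E'
from h import *
to([.45,.2255,.111],55.7)
for n in("scene","top"):
    p,d=capture(n); cv2.imwrite(f"pics/{n}8.png",p[:,:,::-1])
E
```

```text
time_s: 15.02
position: [0.4471, 0.2256, 0.2608]
tcp_rot: [[0.563, 0.826, -0.003], [0.826, -0.563, -0.001], [-0.003, -0.002, -1.0]]
force: [-0.2, 0.9, -0.5]
opening: 0.501
t 15.03 pos [0.4471 0.2256 0.2608] toolx yaw 55.72 z [-0.003 -0.001 -1.   ] F [-0.2  0.9 -0.5] open 0.501
shift tool [0.002  0.0027 0.1498] turnz 0.02200772774900628
```

View pics/scene8.png

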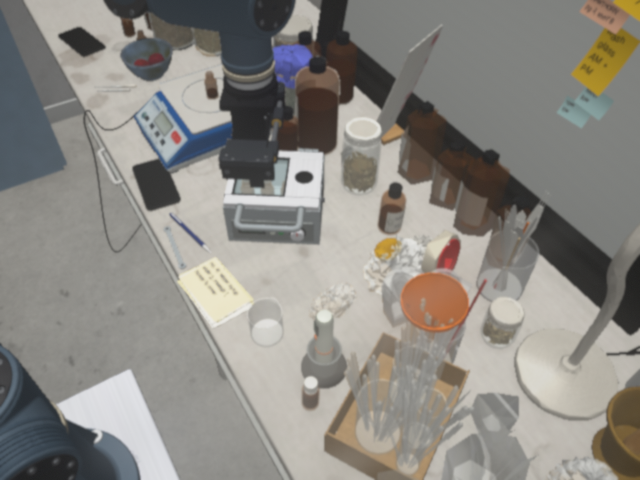

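```bash
python3 -m jog '0.001 0.001 0.03 0 0 0 0.5; 0.001 0.002 0.06 0 0 0 0.5; 0.001 0.002 0.09 0 0 0 0.5; 0.001 0.002 0.115 0 0 0 0.5; 0.001 0.002 0.135 0 0 0 0.5; 0.001 0.002 0.148 0 0 0 0.5; 0.001 0.002 0.148 0 0 0 0.5'
python3 - <<'E'
from h import *
to([.45,.2255,.111],55.7)
for n in("scene",):
    p,d=capture(n); cv2.imwrite(f"pics/{n}9.png",cv2.resize(p[100:280,180:360,::-1],None,fx=3.3,fy=3.3))
E
```

```text
time_s: 16.0
position: [0.45, 0.2251, 0.1134]
tcp_rot: [[0.564, 0.826, -0.002], [0.826, -0.564, -0.001], [-0.001, -0.001, -1.0]]
force: [0.3, 1.0, -0.9]
opening: 0.501
t 16.0 pos [0.45   0.2251 0.1134] toolx yaw 55.66 z [-0.002 -0.001 -1.   ] F [ 0.3  1.  -0.9] open 0.501
shift tool [ 0.0003 -0.0002  0.0024] turnz -0.04467523756681402
```

View pics/scene9.png

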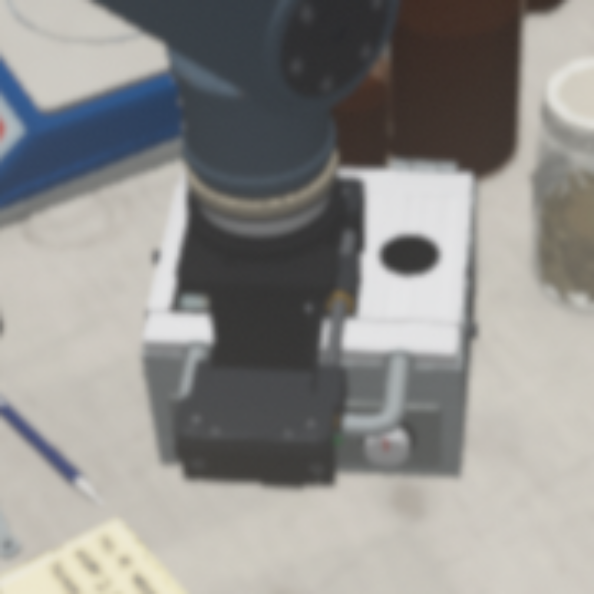

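```bash
python3 -m jog '0 0 0.002 0 0 0 0.3; 0 0 0.002 0 0 0 0; 0 0 0.002 0 0 0 0; 0 0 0.002 0 0 0 0; 0 0 0.002 0 0 0 0; 0 0 0.002 0 0 0 0'
python3 -c "
from h import *
to([.45,.2255,.111],55.7)"
```

```text
time_s: 16.8
position: [0.4509, 0.2265, 0.1123]
tcp_rot: [[0.563, 0.826, 0.001], [0.826, -0.563, 0.001], [0.002, 0.001, -1.0]]
force: [0.6, 3.8, 0.6]
opening: 0.125
t 16.8 pos [0.4509 0.2265 0.1123] toolx yaw 55.7 z [ 0.001  0.001 -1.   ] F [0.6 3.8 0.6] open 0.125
shift tool [-0.0013 -0.0002  0.0013] turnz 0.00415100858575812
```

Run:
```python
import numpy as np
th=np.concatenate([[.01,.03,.06],np.linspace(.1,1.48,35),[1.515,1.54,1.56,1.571,1.571]])
X=.21*(1-np.cos(th));Z=-.21*np.sin(th)
for k in range(0,len(th),8):
    x0,z0=(X[k-1],Z[k-1]) if k else (0,0)
    print(th[k:k+8].round(2)[[0,-1]],"; ".join(f"{x-x0:.4f} 0 {z-z0:.4f} 0 0 0 0" for x,z in zip(X[k:k+8],Z[k:k+8])))
```

```text
[0.01 0.26] 0.0000 0 -0.0021 0 0 0 0; 0.0001 0 -0.0063 0 0 0 0; 0.0004 0 -0.0126 0 0 0 0; 0.0010 0 -0.0210 0 0 0 0; 0.0021 0 -0.0294 0 0 0 0; 0.0034 0 -0.0378 0 0 0 0; 0.0051 0 -0.0462 0 0 0 0; 0.0072 0 -0.0545 0 0 0 0
[0.3  0.59] 0.0024 0 -0.0082 0 0 0 0; 0.0051 0 -0.0163 0 0 0 0; 0.0081 0 -0.0242 0 0 0 0; 0.0115 0 -0.0321 0 0 0 0; 0.0151 0 -0.0398 0 0 0 0; 0.0191 0 -0.0473 0 0 0 0; 0.0234 0 -0.0547 0 0 0 0; 0.0280 0 -0.0619 0 0 0 0
[0.63 0.91] 0.0049 0 -0.0070 0 0 0 0; 0.0100 0 -0.0138 0 0 0 0; 0.0154 0 -0.0204 0 0 0 0; 0.0211 0 -0.0267 0 0 0 0; 0.0270 0 -0.0329 0 0 0 0; 0.0332 0 -0.0387 0 0 0 0; 0.0396 0 -0.0443 0 0 0 0; 0.0462 0 -0.0497 0 0 0 0
[0.95 1.24] 0.0068 0 -0.0051 0 0 0 0; 0.0139 0 -0.0099 0 0 0 0; 0.0211 0 -0.0144 0 0 0 0; 0.0285 0 -0.0186 0 0 0 0; 0.0361 0 -0.0225 0 0 0 0; 0.0438 0 -0.0261 0 0 0 0; 0.0517 0 -0.0294 0 0 0 0; 0.0597 0 -0.0323 0 0 0 0
[1.28 1.54] 0.0081 0 -0.0026 0 0 0 0; 0.0163 0 -0.0049 0 0 0 0; 0.0246 0 -0.0069 0 0 0 0; 0.0330 0 -0.0085 0 0 0 0; 0.0414 0 -0.0098 0 0 0 0; 0.0499 0 -0.0108 0 0 0 0; 0.0572 0 -0.0113 0 0 0 0; 0.0624 0 -0.0115 0 0 0 0
[1.56 1.57] 0.0042 0 -0.0001 0 0 0 0; 0.0065 0 -0.0001 0 0 0 0; 0.0065 0 -0.0001 0 0 0 0
```

```bash
python3 -m jog '0 0 -0.002 0 0 0 0; 0 0 -0.006 0 0 0 0; 0.0005 0 -0.0125 0 0 0 0; 0.001 0 -0.021 0 0 0 0; 0.002 0 -0.0295 0 0 0 0; 0.0035 0 -0.038 0 0 0 0; 0.005 0 -0.046 0 0 0 0; 0.007 0 -0.0545 0 0 0 0'
python3 -c "
from h import *
to([.45,.2255,.111],55.7)
p,d=capture('scene'); cv2.imwrite('pics/scene10.png',p[:,:,::-1])"
```

```text
time_s: 17.8
position: [0.4551, 0.2325, 0.1665]
tcp_rot: [[0.564, 0.826, 0.001], [0.826, -0.564, 0.002], [0.002, 0.0, -1.0]]
force: [2.2, 7.5, -4.6]
opening: 0.124
t 17.8 pos [0.4551 0.2325 0.1665] toolx yaw 55.69 z [ 0.001  0.002 -1.   ] F [ 2.2  7.5 -4.6] open 0.124
shift tool [-0.0088 -0.0002  0.0554] turnz -0.006037564145522367
```

View pics/scene10.png

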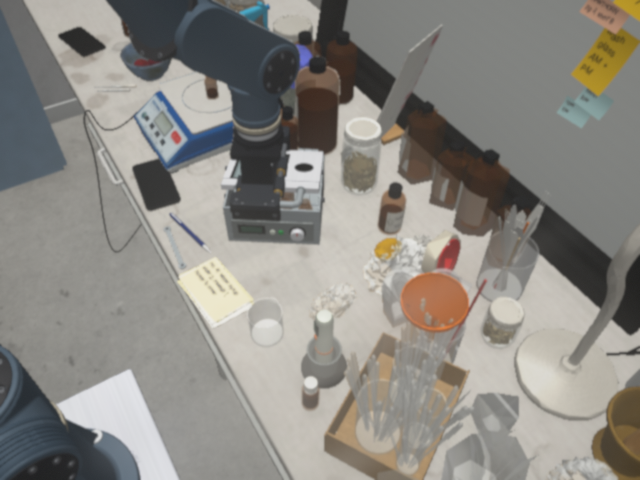

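```bash
python3 -m jog '0.003 0 -0.008 0 0 0 0; 0.006 0 -0.016 0 0 0 0; 0.009 0 -0.024 0 0 0 0; 0.0125 0 -0.032 0 0 0 0; 0.016 0 -0.0395 0 0 0 0; 0.020 0 -0.047 0 0 0 0; 0.0245 0 -0.0545 0 0 0 0; 0.029 0 -0.0615 0 0 0 0'
python3 -m jog '0.005 0 -0.007 0 0 0 0; 0.010 0 -0.014 0 0 0 0; 0.0155 0 -0.0205 0 0 0 0; 0.021 0 -0.0265 0 0 0 0; 0.027 0 -0.033 0 0 0 0; 0.033 0 -0.0385 0 0 0 0; 0.0395 0 -0.0445 0 0 0 0; 0.046 0 -0.0495 0 0 0 0'
python3 -c "
from h import *
to([.45,.2255,.111],55.7)
p,d=capture('scene'); cv2.imwrite('pics/scene11.png',p[:,:,::-1])"
```

```text
time_s: 18.85
position: [0.4705, 0.2551, 0.2285]
tcp_rot: [[0.563, 0.827, -0.001], [0.827, -0.563, -0.002], [-0.002, 0.0, -1.0]]
force: [2.9, -2.5, -3.7]
opening: 0.129
time_s: 19.85
position: [0.4957, 0.2918, 0.2789]
tcp_rot: [[0.563, 0.827, -0.002], [0.827, -0.563, -0.005], [-0.005, 0.001, -1.0]]
force: [-0.6, -8.8, 5.1]
opening: 0.127
t 19.85 pos [0.4957 0.2918 0.2789] toolx yaw 55.75 z [-0.002 -0.005 -1.   ] F [-0.6 -8.8  5.1] open 0.127
shift tool [-0.0796 -0.0007  0.1683] turnz 0.05337632335913867
```

View pics/scene11.png

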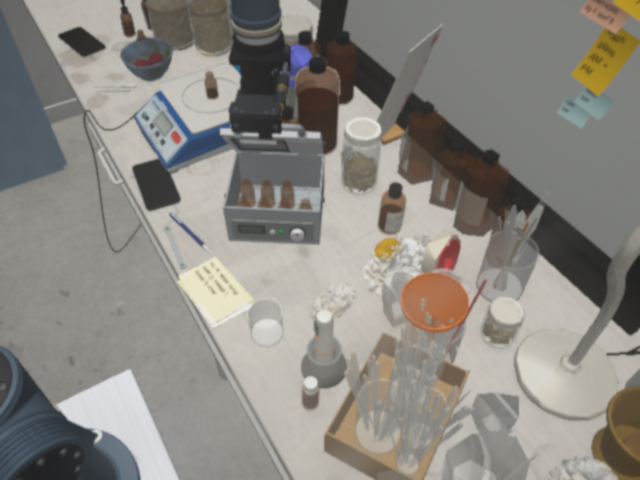

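```bash
python3 -m jog '0.0065 0 -0.0055 0 0 0 0; 0.0135 0 -0.0105 0 0 0 0; 0.0205 0 -0.015 0 0 0 0; 0.028 0 -0.0195 0 0 0 0; 0.0355 0 -0.0235 0 0 0 0; 0.043 0 -0.027 0 0 0 0; 0.051 0 -0.0305 0 0 0 0; 0.059 0 -0.0335 0 0 0 0'
python3 -c "
from h import *
to([.45,.2255,.111],55.7)
p,d=capture('scene'); cv2.imwrite('pics/scene12.png',p[:,:,::-1])"
```

```text
time_s: 20.9
position: [0.5301, 0.3418, 0.3127]
tcp_rot: [[0.563, 0.826, 0.001], [0.826, -0.563, -0.002], [-0.001, 0.002, -1.0]]
force: [2.3, -4.9, 3.8]
opening: 0.123
t 20.9 pos [0.5301 0.3418 0.3127] toolx yaw 55.72 z [ 0.001 -0.002 -1.   ] F [ 2.3 -4.9  3.8] open 0.123
shift tool [-0.141  -0.0011  0.2018] turnz 0.016480503304876493
```

View pics/scene12.png

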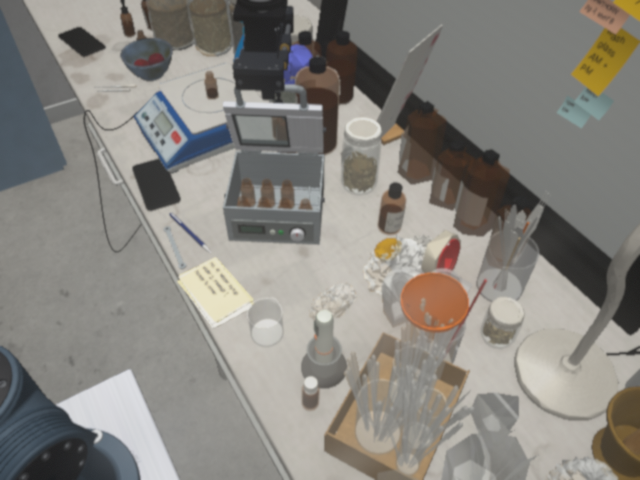

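```bash
python3 -m jog '0.008 0 -0.0025 0 0 0 0; 0.0165 0 -0.005 0 0 0 0; 0.0245 0 -0.007 0 0 0 0; 0.033 0 -0.0085 0 0 0 0; 0.0415 0 -0.010 0 0 0 0; 0.050 0 -0.011 0 0 0 0; 0.057 0 -0.0115 0 0 0 0; 0.0625 0 -0.0115 0 0 0 0'
python3 -m jog '0.004 0 0 0 0 0 0; 0.007 0 0 0 0 0 0; 0.008 0 0 0 0 0 0; 0.008 0 0 0 0 0 0; 0.008 0 0 0 0 0 0'
python3 - <<'E'
from h import *
to([.45,.2255,.111],55.7)
M=[]
for n in("scene","top"):
    p,d=capture(n); cv2.imwrite(f"pics/{n}13.png",p[:,:,::-1])
    if n=="scene":
        c=camera_info(n); f=240/np.tan(np.radians(c["vfov"]/2)); v,u=np.mgrid[:480,:640]; ok=d>0
        W=(np.stack([(u-c["cx"])/f*d,(v-c["cy"])/f*d,d],-1)[ok]-np.array(c["t"]))@np.array(c["R"])
        a=np.radians(55.7); q=W-[.525,.3355,0]; X=q@[np.cos(a),np.sin(a),0]; Y=q@[-np.sin(a),np.cos(a),0]
        for z in np.arange(.13,.28,.015):
            s=(abs(q[:,2]-z)<.008)&(abs(X-.078)<.04)&(Y<-.05)&(Y>-.085)
            if s.sum(): print(round(z,3),s.sum(),np.median(X[s]).round(4))
E
```

```text
time_s: 21.95
position: [0.5658, 0.3937, 0.3231]
tcp_rot: [[0.563, 0.826, 0.002], [0.826, -0.563, -0.001], [0.0, 0.002, -1.0]]
force: [3.2, -3.6, 1.6]
opening: 0.125
time_s: 22.58
position: [0.5703, 0.4002, 0.323]
tcp_rot: [[0.564, 0.826, 0.002], [0.826, -0.564, -0.001], [0.001, 0.002, -1.0]]
force: [3.2, -4.2, 2.1]
opening: 0.127
t 22.57 pos [0.5703 0.4002 0.323 ] toolx yaw 55.7 z [ 0.002 -0.001 -1.   ] F [ 3.2 -4.2  2.1] open 0.127
shift tool [-0.2123 -0.0013  0.2119] turnz -0.0036232816888457364
0.13 111 0.0699
0.145 114 0.0703
0.16 113 0.0701
0.175 119 0.0705
0.19 119 0.0706
0.205 125 0.0706
0.22 128 0.0705
0.235 138 0.0705
0.25 136 0.0707
0.265 167 0.0713
0.28 57 0.0717
```

View pics/scene13.png

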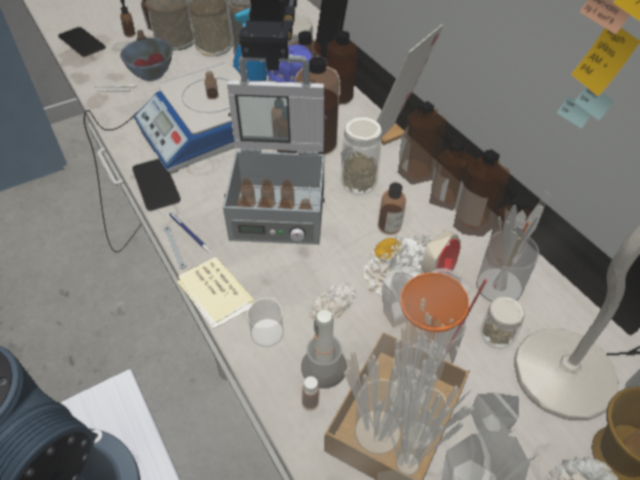

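View pics/top13.png

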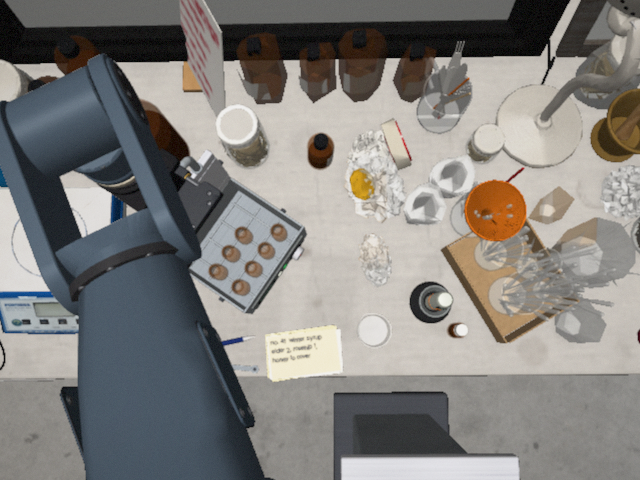

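```bash
python3 -m jog '0 0 0 0 0 0 0;0 0 0 0 0 0 0;0 0 0 0 0 0 0;0 0 0 0 0 0 0;0 0 0 0 0 0 0;0 0 0 0 0 0 0'
python3 - <<'E'
from h import *
to([.45,.2255,.111],55.7); print(read_state()["qvel"].round(3)); print(hand_in())
E
```

```text
time_s: 23.42
position: [0.5703, 0.4002, 0.323]
tcp_rot: [[0.564, 0.826, 0.002], [0.826, -0.564, -0.001], [0.001, 0.002, -1.0]]
force: [2.5, -3.8, 1.9]
opening: 0.126
t 23.43 pos [0.5703 0.4002 0.323 ] toolx yaw 55.7 z [ 0.002 -0.001 -1.   ] F [ 2.5 -3.8  1.9] open 0.126
shift tool [-0.2122 -0.0013  0.2119] turnz -0.0030400645283350514
[-0.038 -0.056 -0.029  0.004  0.117  0.009]
the job is handed in; nothing more can be done
None
```

The lid is standing upright with the gripper still holding the bar. I handed the job in at 23.4 s of the 64 s allowed; no verdict was reported.

- **Temperature check:** I held the thermometer upright for about 2 s, with its nose about 50 mm above the black dot. Depth readings put its axis within about 2 mm of the dot and leaning about 1°. I then stood it back in its holder and let go; the picture after release shows it standing upright there.
- **Lid:** I pinched the bar and swung the lid up along its arc in about 6 s, at roughly 0.3 rad/s. Wrist forces I read at the end of each move stayed at about 10 N or less.
- **Final check:** Depth readings over the lid show it vertical to within about 0.01 rad, against the 0.08 allowed. The arm was still, and the fingers were stopped on the bar with about 5 N at the wrist.
- **Other items:** The beaker, the oil bottle and the amber bottle look unmoved in the last pictures. I judged that by eye, not by measuring.

None of my checks failed or disagreed.

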